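# Show the fuller of two jars

## Robot

A 7-joint arm with a two-finger parallel gripper is mounted at the origin on a cart in front of the work surface, level with it; the furniture and walls round the work are solid. World frame = base frame: x ahead of the robot, y to its left, z up, the work surface at z = 0. Lengths are in m, angles in rad, forces in N, time in s.
With the tool pointing down it reaches from about 0.425 to 1.025 m from the base axis. Payload 9.4 kg.
Tool frame: the origin (TCP) lies at the very end of the fingers, on their centre line; the grasp point (between the pads) lies 19 mm behind it; z points along the fingers, y is the line along which they close (so a half turn about z gives the same grasp; the last joint's range is limited). The gripper opens to 85 mm and grips with 20 to 120 N. Pads are 22 mm wide; open, the fingers measure 114 mm over their backs; the gripper's body (76 mm by 85 mm) begins 54 mm behind the grasp point. The pads swing forward as they close: fully open they stand 13 mm farther back than shut.
Start: joints at [-1.187, 0.599, -0.003, 1.599, 0.002, 0.943, -0.08], TCP at [0.322, 0.649, 0.195] pointing down, gripper open.
Joint ranges: [-2.57, 2.57], [-0.35, 1.97], [-1.29, 1.29], [0.11, 2.56], [-1.05, 4.19], [0.11, 1.86], [-2.63, 2.63]. Speed limits (rad/s): [2.22, 2.22, 3.01, 3.01, 3.14, 3.14, 3.14].

## Interface

Orientations are given as a unit quaternion [x, y, z, w].
In Python, from plant import sensors, snapshot, arm, search_frame, place_of gives the robot as it stands.
- The arm moves only by the tool carry_out, never from a script. Its argument "moves" is a list that holds one entry, the list of rows, each a list of 7 numbers: the opening in per cent of the stroke, from 0 (shut) to 100 (fully open), then the shift along the tool's x, y, z in mm, then the turn, a rotation vector about the tool's x, y, z in degrees. A call has 1 to 8 rows; each row is the pose to reach, as a shift and turn from the pose commanded when the call began, along the tool's axes at that moment; what a row does not reach only later rows make up. A row lasts 1/8 s, in which the tool goes at most 62.5 mm and 10.7 degrees, less where a joint would pass 70% of its speed; a pose out of reach is approached as far as the arm can. A call with a gripper value outside its range is refused whole. The fingers move at their own pace and stop on an object; "grip_force" is the grip in N (left out, the last holds). Time passes only in rows, so rows that repeat a pose let the fingers close. It gives the time, the measured TCP pose, the force, the opening and the grip force at its end, in the units of the state.
- sensors.observe(): the state, without advancing time (a new reading comes with each control period).
- snapshot(name): name is "scene" or "side" or "wrist"; returns a dict with "frame" (480x640x3 uint8, red, green, blue), "range_z" (480x640 float32, m along the optical axis (not along the pixel's ray), 0 where there is no reading), "vfov" (degrees; the focal length in pixels is half the picture's height over the tangent of half this angle, whatever the lens; pixels are square), "cx", "cy" (the principal point, pixels), "D" ([k1, k2, p1, p2, k3] as OpenCV has them; the pictures are not rectified), "camera_from_world" (4x4, takes a point from world to camera coordinates). Camera axes: x right, y up, looking along -z (the intrinsics and any distortion apply to the point x, -y, -z); pixel columns grow to the right and rows downward; lengths in m; the calibration is good to about 2 mm. A picture is of the moment at which its call begins.
- arm.hand_in(): hands the job in; it is judged then, once.
Trained networks look in a picture, given as the dict that the camera call returned (one of the last four; its "shot" number tells which), for a name from the list of things; names that differ only in an ending like _2 or _b are one class to them, and where a whole thing is asked for, a point or a joint stands for the part that bears it (a point fixed in the world has none). Each returns a list of dicts, best first, with "score" (0 to 1); they miss things now and then, are a little off and sometimes report something else, mostly with a low value. They report only what shows in the picture. A call takes as long as a camera call. They do not tell look-alikes from the thing itself.
- search_frame(name, picture): "extent" ([left, top, right, bottom] in pixels, round what is visible of it).
- place_of(name, picture): "at" ([column, row] in pixels: a listed point, or the origin of a listed thing).
The state is a dict: "time": time; "qpos": joint angles; "dq": joint speeds; "tau": joint torques, N m; "tcp_pos": TCP position; "tcp_rot": TCP orientation; "contact_force": force on the tool from outside, world axes, zero at the start; "wrist_torque": the same for the moment, N m; "width": finger opening in m; "gripper_force": force on a finger pad.
Only numpy, scipy, OpenCV 4.12 (cv2) and the standard library are available. Lean on these libraries where they do the work, as an engineer would, in place of code of your own. Each camera call takes 0.05 s, during which the arm holds its last target. There are 200 camera calls.

## Task

The two brown screw-cap jars look alike, but one is packed with metal parts and the other is nearly empty: lift each in turn and feel which is heavier. Stand the lighter jar, upright and gently, in an empty cell of the divided crate and let go of it; then hold the heavier jar upright over the open clay cup, a hand's breadth or less above its rim and not touching it, and finish while still holding it there, so that a colleague can undo it over the cup. Keep both jars upright throughout and leave the cup and the other things where they are.

Things in the scene. Friction and masses are not known exactly. Their poses are not given: they have to be found in the camera images.
- jar_1: one of two outwardly identical round brown jars with a white screw cap, 47 mm high, body 44 mm in diameter up to 34 mm, cap 41 mm in diameter above that; starts standing on the bench (places of the jars and the cup are swapped about); origin at the centre of its underside, z up along its axis. It may be the heavier or the lighter
- jar_2: the other jar, the same size and look as jar_1. Jars weigh 0.08 to 0.45 kg with their contents, and the heavier is at least 0.15 kg heavier than the other. The contents do not pour; they have about 1 mm of play inside
- crate: low open grey plastic crate, 144 x 144 mm, fixed to the bench, divided by a cross wall into 2 x 2 square cells; floor 4 mm thick, all walls 20 mm high above the bench and 4 mm thick; origin at the centre of its underside, x and y along its sides, z up.
- cell_1 (a point): centre of the floor of a crate cell, 66 mm wide, 16 mm deep: the cell at -x, +y of the crate's own axes
- cell_2 (a point): the same for the cell at -x, -y
- cell_3 (a point): the same for the cell at +x, +y
- cell_4 (a point): the same for the cell at +x, -y
- cup: open reddish clay cup, empty, 56 mm across at the rim, 78 mm high, standing loose on the bench; origin at the centre of its underside, z up
- cup_mouth (a point): centre of the cup's open mouth, at the height of its rim, 78 mm above the bench; z up
- tip_tinner: small round white tin, 38 mm in diameter, 19 mm high, which already stands in one cell of the crate; origin at the centre of its underside; leave it there
- connector_4: black four-way connector with short wire tails, 68 x 21 x 12 mm, lying on the bench; origin at the centre of its underside; leave it
- screwdriver: red-handled screwdriver, 150 mm long along its y, 20 mm thick, lying on the bench; origin at the centre of its underside; leave it
- polyimide_tape: amber tape roll lying flat, 60 mm in diameter, 12 mm high; origin at the centre of its underside; leave it
Things that resemble listed ones, but are neither listed nor needed, are in the scene too. What is shaped like the jar_1 but black or yellow is not meant.

How it is judged:
On the way, in this order (a step that is already met when the one before it is completed fails the run):
1. one of the jars is lifted clear of the bench (height (world z) of any of jar_1, jar_2 above 0.03 m), for 0.2 s.
2. the lighter jar stands upright in an empty cell of the crate, let go (((((horizontal distance between jar_1 and cell_1 below 0.025 m and horizontal distance between tip_tinner and cell_1 above 0.035 m) or (horizontal distance between jar_1 and cell_2 below 0.025 m and horizontal distance between tip_tinner and cell_2 above 0.035 m) or (horizontal distance between jar_1 and cell_3 below 0.025 m and horizontal distance between tip_tinner and cell_3 above 0.035 m) or (horizontal distance between jar_1 and cell_4 below 0.025 m and horizontal distance between tip_tinner and cell_4 above 0.035 m)) and z of jar_1 in the frame of crate between 0.001 and 0.009 m and angle between jar_1's own z axis and vertical below 0.12 rad and linear speed of jar_1 below 0.03 m/s and contact force between jar_1 and crate between 0.3 and 2 N and contact force between jar_1 and the arm below 0.05 N and contact force between jar_1 and the fingers below 0.05 N and contact force between jar_1 and tip_tinner below 0.05 N and contact force between jar_1 and jar_2 below 0.05 N) or (((horizontal distance between jar_2 and cell_1 below 0.025 m and horizontal distance between tip_tinner and cell_1 above 0.035 m) or (horizontal distance between jar_2 and cell_2 below 0.025 m and horizontal distance between tip_tinner and cell_2 above 0.035 m) or (horizontal distance between jar_2 and cell_3 below 0.025 m and horizontal distance between tip_tinner and cell_3 above 0.035 m) or (horizontal distance between jar_2 and cell_4 below 0.025 m and horizontal distance between tip_tinner and cell_4 above 0.035 m)) and z of jar_2 in the frame of crate between 0.001 and 0.009 m and angle between jar_2's own z axis and vertical below 0.12 rad and linear speed of jar_2 below 0.03 m/s and contact force between jar_2 and crate between 0.3 and 2 N and contact force between jar_2 and the arm below 0.05 N and contact force between jar_2 and the fingers below 0.05 N and contact force between jar_2 and tip_tinner below 0.05 N and contact force between jar_2 and jar_1 below 0.05 N))), for 0.3 s.
At the end, for the whole second after the job is handed in: Lighter jar released, at rest in a tin-free crate cell, within 25 mm of its centre and 7 deg of upright, pressing under 2 N; heavier jar still in the fingers, within 30 mm of the cup axis, upright within 11 deg, underside 8 to 160 mm above the rim, touching neither cup nor crate (((((horizontal distance between jar_1 and cell_1 below 0.025 m and horizontal distance between tip_tinner and cell_1 above 0.035 m) or (horizontal distance between jar_1 and cell_2 below 0.025 m and horizontal distance between tip_tinner and cell_2 above 0.035 m) or (horizontal distance between jar_1 and cell_3 below 0.025 m and horizontal distance between tip_tinner and cell_3 above 0.035 m) or (horizontal distance between jar_1 and cell_4 below 0.025 m and horizontal distance between tip_tinner and cell_4 above 0.035 m)) and z of jar_1 in the frame of crate between 0.001 and 0.009 m and angle between jar_1's own z axis and vertical below 0.12 rad and linear speed of each of jar_1, jar_2 below 0.03 m/s and contact force between jar_1 and crate between 0.3 and 2 N and contact force between jar_1 and the arm below 0.05 N and contact force between jar_1 and the fingers below 0.05 N and contact force between jar_1 and tip_tinner below 0.05 N and contact force between jar_1 and jar_2 below 0.05 N and horizontal distance between jar_2 and cup_mouth below 0.03 m and z of jar_2 in the frame of cup_mouth between 0.008 and 0.16 m and angle between jar_2's own z axis and vertical below 0.2 rad and contact force between jar_2 and the fingers above 2 N and angle between cup's own z axis and vertical below 0.1 rad and contact force between jar_2 and cup below 0.05 N and contact force between jar_2 and crate below 0.05 N) or (((horizontal distance between jar_2 and cell_1 below 0.025 m and horizontal distance between tip_tinner and cell_1 above 0.035 m) or (horizontal distance between jar_2 and cell_2 below 0.025 m and horizontal distance between tip_tinner and cell_2 above 0.035 m) or (horizontal distance between jar_2 and cell_3 below 0.025 m and horizontal distance between tip_tinner and cell_3 above 0.035 m) or (horizontal distance between jar_2 and cell_4 below 0.025 m and horizontal distance between tip_tinner and cell_4 above 0.035 m)) and z of jar_2 in the frame of crate between 0.001 and 0.009 m and angle between jar_2's own z axis and vertical below 0.12 rad and linear speed of each of jar_2, jar_1 below 0.03 m/s and contact force between jar_2 and crate between 0.3 and 2 N and contact force between jar_2 and the arm below 0.05 N and contact force between jar_2 and the fingers below 0.05 N and contact force between jar_2 and tip_tinner below 0.05 N and contact force between jar_2 and jar_1 below 0.05 N and horizontal distance between jar_1 and cup_mouth below 0.03 m and z of jar_1 in the frame of cup_mouth between 0.008 and 0.16 m and angle between jar_1's own z axis and vertical below 0.2 rad and contact force between jar_1 and the fingers above 2 N and angle between cup's own z axis and vertical below 0.1 rad and contact force between jar_1 and cup below 0.05 N and contact force between jar_1 and crate below 0.05 N))); the arm keeps its last pose, push and grip.
It fails at once if a jar is tipped by more than 35 degrees (angle between any of jar_1, jar_2's own z axis and vertical above 0.6 rad).
It fails at once if a jar is slammed into the crate (over 80 N) (contact force between any of jar_1, jar_2 and crate above 80 N).
It fails at once if the tin, connector, screwdriver or tape roll is moved by more than 20 mm (distance of any of tip_tinner, connector_4, screwdriver, polyimide_tape from where it was at the start of the episode above 0.02 m).
It fails at once if the cup is moved by more than 30 mm or tipped by more than 20 degrees (distance of cup from where it was at the start of the episode above 0.03 m or angle between cup's own z axis and vertical above 0.35 rad).
It also fails if it takes over 64 s, if anything falls off the work surface, if the arm or the gripper's body presses on something with over 40 N, if the wrist force passes 120 N, or if a joint passes its speed limit or range.

## Working session

There is one attempt and no reset: what is moved stays moved. The work goes in short steps, Python scripts to look and compute and a tool call to move; the robot and the scene stay as the last step left them, time stands still between calls to the robot, and variables do not carry over. Pictures are saved under pics/ and viewed, at most 10 in all, crops included, and the job is handed in when it is done.

Besides the shell and the picture viewer there is one more tool, called after "Call:" as name(argument=value, ...), one argument or row to a line, values as JSON. carry_out: Moves the arm, as the interface text tells. Its arguments: {"type":"object","properties":{"moves":{"type":"array","items":{"type":"array","items":{"type":"array","items":{"type":"number"}}}},"grip_force":{"type":"number"}},"required":["moves"]}

```bash
mkdir -p pics
cat > h.py <<'E'
import numpy as np, cv2, sys
from plant import sensors, snapshot, arm, search_frame, place_of
from scipy.spatial.transform import Rotation as R
def K(s):
    f=240/np.tan(np.radians(s["vfov"])/2); return np.array([[f,0,s["cx"]],[0,f,s["cy"]],[0,0,1.]])
def ray(s,px):
    n=cv2.undistortPoints(np.array([[px]],float),K(s),np.array(s["D"],float))[0,0]
    return np.array([n[0],-n[1],-1.])
def world(s,px,z=None,depth=None):
    """intersect pixel ray with height z, or use depth"""
    W=np.linalg.inv(np.array(s["camera_from_world"])); d=W[:3,:3]@ray(s,px); o=W[:3,3]
    t=depth if z is None else (z-o[2])/d[2]
    return o+t*d
def cloud(s):
    v,u=np.mgrid[0:480,0:640]; p=np.stack([u,v],-1).reshape(-1,1,2).astype(float)
    n=cv2.undistortPoints(p,K(s),np.array(s["D"],float))[:,0]
    d=s["range_z"].reshape(-1,1); c=np.c_[n[:,0],-n[:,1],-np.ones(len(n))]*d
    W=np.linalg.inv(np.array(s["camera_from_world"])); w=c@W[:3,:3].T+W[:3,3]
    w[d[:,0]==0]=np.nan
    return w.reshape(480,640,3)
def totool(p):
    """shift (mm) in tool axes to bring the TCP to world p"""
    o=sensors.observe(); return R.from_quat(o["tcp_rot"]).inv().apply(np.array(p)-o["tcp_pos"])*1000
E
cat > a.py <<'E'
from h import *
o=sensors.observe(); print({k:np.round(v,3).tolist() for k,v in o.items()})
for cam in ("scene","side"):
    s=snapshot(cam); cv2.imwrite(f"pics/{cam}0.png",s["frame"][:,:,::-1]); c=cloud(s)
    for n in ("jar_1","cup","crate","tip_tinner","connector_4","screwdriver","polyimide_tape"):
        for r in search_frame(n,s)[:6]:
            e=np.array(r["extent"]); m=(e[:2]+e[2:])/2; q=c[int(e[1]):int(e[3])+1,int(e[0]):int(e[2])+1].reshape(-1,3)
            print(cam,n,round(r["score"],2),e.round().astype(int).tolist(),"w",np.round(c[int(m[1]),int(m[0])],3),"zmax",np.round(np.nanpercentile(q[:,2],98),3))
    for n in ("cell_1","cell_2","cell_3","cell_4","cup_mouth","crate"):
        for r in place_of(n,s)[:3]:
            print(cam,n,round(r["score"],2),np.round(r["at"]),np.round(world(s,r["at"],z={"cup_mouth":.078,"crate":0}.get(n,.004)),3))
E
python3 a.py
```

```text
{'time': 0.0, 'qpos': [-1.187, 0.6, -0.003, 1.6, 0.002, 0.943, -0.08], 'dq': [-0.002, 0.0, -0.001, 0.001, 0.001, -0.0, -0.001], 'tau': [-0.0, -77.647, 1.564, -25.8, 0.012, 0.01, 0.0], 'tcp_pos': [0.322, 0.649, 0.194], 'tcp_rot': [0.228, 0.974, -0.001, -0.0], 'contact_force': [-0.064, -0.311, -0.253], 'wrist_torque': [-0.015, -0.026, -0.026], 'gripper_force': 0.0, 'width': 0.086}
scene jar_1 0.75 [251, 366, 273, 389] w [0.399 0.576 0.045] zmax 0.052
scene jar_1 0.73 [355, 186, 371, 201] w [ 0.579 -0.152  0.03 ] zmax 0.049
scene jar_1 0.7 [327, 257, 341, 278] w [0.455 0.198 0.048] zmax 0.05
scene jar_1 0.6 [320, 210, 335, 228] w [0.596 0.034 0.036] zmax 0.636
scene jar_1 0.45 [265, 283, 305, 340] w [0.492 0.378 0.005] zmax 0.545
scene cup 0.56 [356, 225, 371, 251] w [0.441 0.066 0.067] zmax 0.078
scene crate 0.73 [266, 285, 307, 338] w [0.491 0.376 0.004] zmax 0.54
scene tip_tinner 0.28 [267, 285, 305, 341] w [0.49  0.377 0.002] zmax 0.539
scene polyimide_tape 0.48 [265, 287, 307, 340] w [0.486 0.381 0.004] zmax 0.535
scene cell_1 0.93 [280. 299.] [0.53  0.352 0.004]
scene cell_1 0.86 
[... 1599 characters left out ...]
0.52  0.356 0.004]
side cell_1 0.7 [334. 354.] [0.501 0.45  0.004]
side cell_2 0.78 [308. 344.] [0.554 0.427 0.004]
side cell_2 0.76 [330. 324.] [0.52  0.356 0.004]
side cell_2 0.7 [334. 354.] [0.501 0.45  0.004]
side cell_3 0.78 [308. 344.] [0.554 0.427 0.004]
side cell_3 0.76 [330. 324.] [0.52  0.356 0.004]
side cell_3 0.7 [334. 354.] [0.501 0.45  0.004]
side cell_4 0.78 [308. 344.] [0.554 0.427 0.004]
side cell_4 0.76 [330. 324.] [0.52  0.356 0.004]
side cell_4 0.7 [334. 354.] [0.501 0.45  0.004]
side cup_mouth 0.56 [369. 231.] [0.455 0.049 0.078]
side crate 0.72 [356. 336.] [0.463 0.384 0.   ]
side crate 0.68 [334. 336.] [0.508 0.39  0.   ]
side crate 0.55 [328. 322.] [0.524 0.346 0.   ]
```

Run:
```python
import cv2,numpy as np
a=cv2.imread("pics/scene0.png")[160:400,220:420]; b=cv2.imread("pics/side0.png")[190:430,220:420]
cv2.imwrite("pics/both.png",np.hstack([cv2.resize(a,None,fx=2,fy=2,interpolation=2),cv2.resize(b,None,fx=2,fy=2,interpolation=2)]))
```

```text
(no output)
```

View pics/both.png

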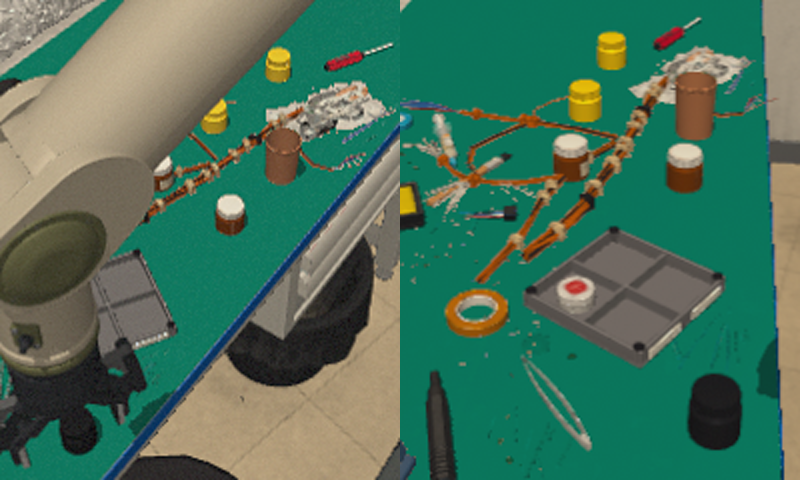

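The side crop (offset 220,190, scale 2) shows brown jars at about (362,272) and (307,269), the cup at (367,243) and the crate with the tin in its -x image cell. The black and yellow jars are decoys, and a wire harness passes by the rear jar.

Run:
```python
from h import *
s=snapshot("side"); c=cloud(s); P=c.reshape(-1,3); P=P[~np.isnan(P[:,0])]
def circ(c0,rad,zlo,zhi):
    q=P[(np.hypot(*(P[:,:2]-c0).T)<rad)&(P[:,2]>zlo)&(P[:,2]<zhi)]
    return q
for nm,c0 in (("A",(.465,.195)),("B",(.595,.185)),("cup",(.455,.049))):
    c0=np.array(c0); z=(.065,.09) if nm=="cup" else (.043,.06)
    q=circ(c0,.05,*z); (x,y),r=cv2.minEnclosingCircle(q[:,:2].astype(np.float32))
    print(nm,len(q),"encl",round(x,4),round(y,4),round(r,4),"mean",q.mean(0).round(4))
    # neighbours heights by sector
    d=P[:,:2]-np.array([x,y]); rr=np.hypot(*d.T); a=np.degrees(np.arctan2(d[:,1],d[:,0]))%360
    for lo,hi in ((.028,.045),(.045,.07)):
        print([ (k,round(float(P[m][:,2].max()),3)) for k in range(0,360,30) if (m:=(rr>lo)&(rr<hi)&(abs((a-k+180)%360-180)<15)&(P[:,2]<.3)).any()])
# crate wall top
q=P[(abs(P[:,0]-.51)<.13)&(abs(P[:,1]-.40)<.13)&(P[:,2]>.017)&(P[:,2]<.023)]
b=cv2.minAreaRect(q[:,:2].astype(np.float32)); print("crate",b)
q2=P[(abs(P[:,0]-.51)<.12)&(abs(P[:,1]-.40)<.12)&(P[:,2]>.0235)&(P[:,2]<.03)]; print("tin",q2.mean(0))
```

```text
A 138 encl 0.4621 0.1792 0.0212 mean [0.4625 0.1822 0.0475]
[(0, 0.005), (30, 0.005), (60, 0.005), (90, 0.006), (120, 0.006), (150, 0.005), (180, 0.005), (210, 0.005), (240, 0.007), (300, 0.006), (330, 0.006)]
[(0, 0.006), (30, 0.006), (60, 0.005), (90, 0.005), (120, 0.006), (150, 0.005), (180, 0.006), (210, 0.006), (240, 0.005), (300, 0.005), (330, 0.005)]
B 130 encl 0.6017 0.1731 0.021 mean [0.6009 0.175  0.0475]
[(0, 0.006), (30, 0.012), (60, 0.018), (90, 0.014), (120, 0.005), (150, 0.019), (180, 0.018), (210, 0.019), (240, 0.02), (300, 0.004), (330, 0.006)]
[(0, 0.006), (30, 0.013), (60, 0.02), (90, 0.019), (120, 0.022), (150, 0.02), (180, 0.024), (210, 0.022), (240, 0.015), (270, 0.005), (300, 0.005), (330, 0.006)]
cup 205 encl 0.4575 0.0464 0.0313 mean [0.4567 0.0468 0.0726]
[(0, 0.004), (30, 0.005), (60, 0.08), (90, 0.078), (120, 0.081), (150, 0.079), (180, 0.005), (210, 0.078), (240, 0.078), (270, 0.077), (300, 0.077), (330, 0.006)]
[(0, 0.022), (30, 0.018), (60, 0.006), (90, 0.003), (120, 0.005), (150, 0.006), (180, 0.006), (210, 0.012), (240, 0.012), (300, 0.005), (330, 0.017)]
crate ((0.5403201580047607, 0.3836190104484558), (0.14969377219676971, 0.22634990513324738), 57.744144439697266)
tin [0.55316616 0.41689792 0.02434244]
```

Run:
```python
from h import *
print(totool([.462,.179,.15]), totool([.602,.173,.15]))
```

```text
[-334.17096019 -359.23165602   44.8175671 ] [-462.23683642 -302.35344153   44.82553129]
```

Call:
carry_out(
  moves=[
    [[100,-40,-40,0,0,0,0],[100,-80,-75,0,0,0,0],[100,-120,-110,0,0,0,0],[100,-160,-145,0,0,0,0],[100,-200,-175,0,0,0,0],[100,-240,-200,0,0,0,0],[100,-270,-210,0,0,0,0],[100,-270,-210,0,0,0,0]],
  ],
)

```text
time: 2.45
tcp_pos: [0.473, 0.3387, 0.1951]
tcp_rot: [0.231, 0.973, -0.0, 0.001]
contact_force: [-0.4, 0.8, 0.1]
width: 0.0857
gripper_force: 0.0
```

```bash
cat > w.py <<'E'
from h import *
s=snapshot("wrist"); cv2.imwrite("pics/w%s.png"%sys.argv[1],s["frame"][:,:,::-1]); np.save("w.npy",s["range_z"])
c=cloud(s); P=c.reshape(-1,3); P=P[~np.isnan(P[:,0])]; np.save("P.npy",P)
print("tcp",sensors.observe()["tcp_pos"],"footprint",P.min(0).round(3),P.max(0).round(3))
for n in ("jar_1","cup","crate","tip_tinner","polyimide_tape"):
    for r in search_frame(n,s)[:4]:
        e=np.array(r["extent"]); m=((e[:2]+e[2:])/2).astype(int); print(n,round(r["score"],2),e.round().astype(int).tolist(),c[m[1],m[0]].round(3))
for n,z in (("cell_1",.004),("cup_mouth",.078)):
    for r in place_of(n,s)[:4]: print(n,round(r["score"],2),np.round(r["at"]),world(s,r["at"],z=z).round(4))
E
python3 w.py 1
```

```text
tcp [0.47162821 0.34043303 0.19497558] footprint [-0.075 -0.66  -0.757] [0.943 0.691 0.334]
jar_1 0.92 [130, 242, 191, 300] [0.459 0.19  0.048]
jar_1 0.77 [207, 358, 253, 417] [0.591 0.184 0.047]
jar_1 0.75 [498, 0, 564, 58] [0.418 0.554 0.047]
jar_1 0.58 [88, 436, 116, 470] [0.605 0.014 0.047]
cup 0.78 [1, 291, 87, 367] [0.456 0.071 0.067]
cup 0.31 [131, 243, 193, 299] [0.46  0.189 0.047]
crate 0.74 [313, 122, 490, 285] [0.511 0.409 0.003]
crate 0.7 [330, 372, 358, 400] [0.67  0.272 0.001]
crate 0.29 [131, 243, 193, 301] [0.461 0.19  0.048]
tip_tinner 0.92 [412, 224, 456, 264] [0.555 0.418 0.023]
polyimide_tape 0.82 [460, 280, 521, 330] [0.651 0.45  0.003]
cell_1 0.82 [424. 249.] [0.5621 0.4103 0.004 ]
cell_1 0.75 [354. 237.] [0.5208 0.3547 0.004 ]
cell_1 0.61 [361. 168.] [0.4642 0.3884 0.004 ]
cell_1 0.56 [436. 170.] [0.4964 0.4505 0.004 ]
cup_mouth 0.57 [ 16. 347.] [0.4571 0.043  0.078 ]
```

View pics/w1.png

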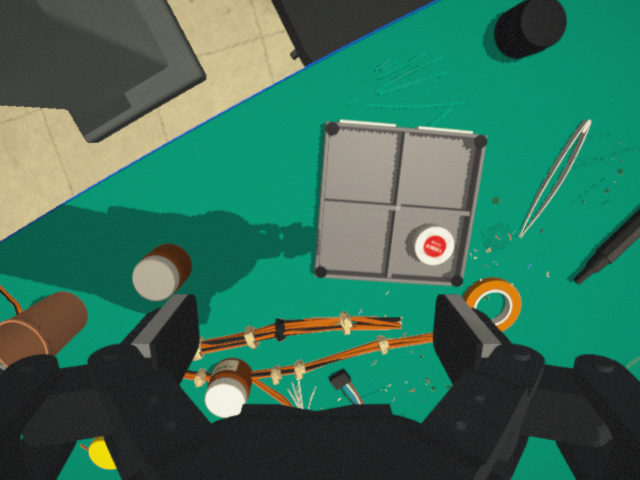

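The wrist view is clear: crate corners at (330,130), (482,140), (457,282), (320,272), tin at (433,245), brown jars at (162,272) and (230,388). The cell diagonally opposite the tin is empty, around pixel (361,168).

Run:
```python
from h import *
P=np.load("P.npy")
for nm,c0 in (("A",(.462,.180)),("B",(.601,.174)),("cup",(.457,.047))):
    z=(.070,.09) if nm=="cup" else (.043,.055)
    q=P[(np.hypot(*(P[:,:2]-c0).T)<.045)&(P[:,2]>z[0])&(P[:,2]<z[1])]
    (x,y),r=cv2.minEnclosingCircle(q[:,:2].astype(np.float32)); print(nm,len(q),round(x,4),round(y,4),round(r,4),"mean",q.mean(0).round(4))
d=P[:,:2]-[.511,.401]
q=P[(np.hypot(*d.T)<.11)&(P[:,2]>.015)&(P[:,2]<.0215)]
b=cv2.minAreaRect(q[:,:2].astype(np.float32)); print(b, cv2.boxPoints(b).round(3).tolist())
th=np.radians(b[2]); ux=np.array([np.cos(th),np.sin(th)]); uy=np.array([-ux[1],ux[0]]); C=np.array(b[0])
for i in (-1,1):
    for j in (-1,1): print((C+.035*(i*ux+j*uy)).round(4))
print("B",totool([.601,.174,.15]))
```

```text
A 1491 0.4646 0.178 0.0208 mean [0.464  0.179  0.0471]
B 1086 0.6028 0.1709 0.0206 mean [0.6013 0.1719 0.0469]
cup 578 0.4585 0.0454 0.0291 mean [0.4543 0.0538 0.0749]
((0.5093659162521362, 0.4023745357990265), (0.1452069729566574, 0.1460498869419098), 59.51948928833008) [[0.4099999964237213, 0.37700000405311584], [0.5350000262260437, 0.30300000309944153], [0.609000027179718, 0.42800000309944153], [0.4830000102519989, 0.5019999742507935]]
[0.5218 0.3545]
[0.4614 0.39  ]
[0.5573 0.4148]
[0.497  0.4503]
B [-191.6938499   -92.65822546   44.70208336]
```

Call:
carry_out(
  moves=[
    [[100,-45,-20,20,0,0,-10],[100,-90,-40,40,0,0,-20],[100,-135,-65,60,0,0,-30],[100,-170,-80,75,0,0,-40],[100,-193.5,-94,90,0,0,-47],[100,-193.5,-94,100,0,0,-47],[100,-193.5,-94,100,0,0,-47],[100,-193.5,-94,100,0,0,-47]],
  ],
)

```text
time: 3.85
tcp_pos: [0.6019, 0.1728, 0.0953]
tcp_rot: [-0.179, 0.984, 0.0, 0.0]
contact_force: [0.5, -0.4, -0.2]
width: 0.0856
gripper_force: 0.0
```

Run:
```python
from h import *
o=sensors.observe(); print({k:np.round(o[k],4).tolist() for k in("tcp_pos","contact_force","qpos","width")}, R.from_quat(o["tcp_rot"]).as_matrix().round(3).tolist(), totool([.602,.172,.018]))
s=snapshot("wrist"); c=cloud(s); P=c.reshape(-1,3); q=P[(np.hypot(*(P[:,:2]-[.602,.172]).T)<.045)&(P[:,2]>.043)&(P[:,2]<.055)]; print(len(q),cv2.minEnclosingCircle(q[:,:2].astype(np.float32)))
```

```text
{'tcp_pos': [0.6019, 0.1728, 0.0953], 'contact_force': [0.5128, -0.4234, -0.2308], 'qpos': [-0.2291, 0.6073, -0.211, 1.9087, 0.1994, 0.6451, 1.3683], 'width': 0.0856} [[-0.936, -0.353, 0.0], [-0.353, 0.936, 0.001], [-0.001, 0.0, -1.0]] [ 0.22263666 -0.77222949 77.32787091]
3360 ((0.6035338044166565, 0.17013025283813477), 0.02047182247042656)
```

Call:
carry_out(
  moves=[
    [[100,0,-2,25,0,0,0],[100,0,-2,50,0,0,0],[100,0,-2,70,0,0,0],[100,0,-2,78,0,0,0],[100,0,-2,78,0,0,0],[60,0,-2,78,0,0,0],[30,0,-2,78,0,0,0],[30,0,-2,78,0,0,0]],
  ],
  grip_force=40,
)

```text
time: 4.9
tcp_pos: [0.6034, 0.1691, 0.0173]
tcp_rot: [-0.179, 0.984, 0.0, 0.0]
contact_force: [-0.7, 0.3, -0.2]
width: 0.0321
gripper_force: 0.0
```

Call:
carry_out(
  moves=[
    [[30,0,0,0,0,0,0],[30,0,0,0,0,0,0],[30,0,0,-10,0,0,0],[30,0,0,-25,0,0,0],[30,0,0,-45,0,0,0],[30,0,0,-50,0,0,0],[30,0,0,-50,0,0,0],[30,0,0,-50,0,0,0]],
  ],
)

```text
time: 5.9
tcp_pos: [0.6028, 0.169, 0.0664]
tcp_rot: [-0.179, 0.984, -0.0, -0.0]
contact_force: [-0.3, -0.8, -0.0]
width: 0.0255
gripper_force: 0.0
```

Call:
carry_out(
  moves=[
    [[30,0,0,0,0,0,0],[30,0,0,0,0,0,0],[30,0,0,0,0,0,0],[30,0,0,0,0,0,0]],
  ],
)

```text
time: 6.4
tcp_pos: [0.603, 0.1691, 0.0667]
tcp_rot: [-0.179, 0.984, -0.0, -0.0]
contact_force: [0.6, -0.1, -0.0]
width: 0.0255
gripper_force: 0.0
```

```bash
cat > wt.py <<'E'
from h import *
f=[]
for i in range(6):
    snapshot("side") if i<5 else 0; o=sensors.observe(); f.append(o["contact_force"])
f=np.array(f); print(f.round(2).tolist(), f.mean(0).round(3), o["tau"], o["width"],o["gripper_force"],o["tcp_pos"])
s=snapshot("side"); cv2.imwrite("pics/%s.png"%sys.argv[1],cv2.resize(s["frame"][190:400,240:420,::-1],None,fx=3,fy=3)[:600])
E
python3 wt.py lift1
```

```text
[[-0.72, -0.11, -0.76], [0.41, 0.5, -0.16], [-0.57, 0.47, -0.43], [0.11, -0.52, 0.54], [0.16, 0.21, -0.44], [0.16, 0.21, -0.44]] [-0.071  0.125 -0.281] [-3.42669184e-03 -7.24101520e+01 -1.88298784e+00 -1.73737192e+01
  8.53666104e-03  1.30181510e-03 -2.13528233e-05] 0.02598394927391946 0.0 [0.60308376 0.16909978 0.06680528]
```

View pics/lift1.png

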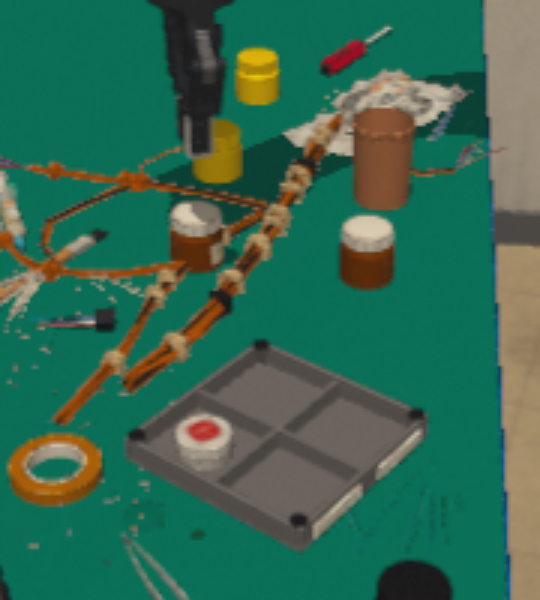

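The fingers closed to 25 mm beside or above the jar, which still stands at crop (197,235). The grasp missed it. The finger tips show at crop (200,150), so I'll compare that with the projected TCP.

Run:
```python
from h import *
for cam in("side","wrist"):
    s=snapshot(cam); c=cloud(s)
    M=np.array(s["camera_from_world"])
    def proj(p):
        q=M@np.r_[p,1]; return cv2.projectPoints(np.array([[q[0],-q[1],-q[2]]]),np.zeros(3),np.zeros(3),K(s),np.array(s["D"],float))[0].ravel().round(1), q[2]
    t=sensors.observe()["tcp_pos"]; print(cam,t,proj(t),"jar top",proj([.602,.172,.047]))
    if cam=="side":
        print("D",s["D"],s["vfov"],s["cx"],s["cy"])
        print("tip px",c[238,304:312].round(3).tolist())
        P=c.reshape(-1,3); g=P[(P[:,2]>.055)&(P[:,2]<.1)&(np.hypot(P[:,0]-.603,P[:,1]-.169)<.08)]; print(len(g),g.mean(0),g.min(0))
    P=c.reshape(-1,3)
    for c0 in((.602,.172),(.464,.178)):
        q=P[(np.hypot(*(P[:,:2]-c0).T)<.045)&(P[:,2]>.043)&(P[:,2]<.055)]
        if len(q): print(len(q),cv2.minEnclosingCircle(q[:,:2].astype(np.float32)))
    cv2.imwrite("pics/%s_m.png"%cam,s["frame"][:,:,::-1])
```

```text
side [0.60311568 0.16908777 0.06682902] (array([304.5, 253. ]), np.float64(-1.1301473597764806)) jar top (array([305. , 260.8]), np.float64(-1.1361612412481836))
D [-0.02439857  0.          0.          0.          0.        ] 54.06646014449916 322.0656638143053 236.4091114191116
tip px [[0.599, 0.193, 0.119], [0.596, 0.196, 0.121], [0.595, 0.191, 0.118], [0.593, 0.188, 0.117], [0.591, 0.189, 0.118], [0.588, 0.192, 0.119], [0.586, 0.188, 0.117], [0.585, 0.182, 0.115]]<stdin>:11: RuntimeWarning: Mean of empty slice.
  ret = um.true_divide(
Traceback (most recent call last):
ValueError: zero-size array to reduction operation minimum which has no identity
```

Run:
```python
from h import *
o=sensors.observe(); print(o["tcp_pos"],o["width"])
for cam in("side","scene"):
    s=snapshot(cam); c=cloud(s); P=c.reshape(-1,3)
    g=P[(P[:,2]>.055)&(P[:,2]<.2)&(np.hypot(P[:,0]-.603,P[:,1]-.169)<.08)]
    i=np.argsort(g[:,2])[:200:12]; print(cam,len(g),g[i].round(3).tolist())
s=snapshot("wrist"); cv2.imwrite("pics/wm.png",s["frame"][:,:,::-1]); P=cloud(s).reshape(-1,3)
q=P[(np.hypot(*(P[:,:2]-[.602,.172]).T)<.045)&(P[:,2]>.043)&(P[:,2]<.055)]; print(len(q),cv2.minEnclosingCircle(q[:,:2].astype(np.float32)) if len(q) else 0)
```

```text
[0.60311568 0.16908777 0.06682902] 0.02601596852853118
side 512 [[0.589, 0.183, 0.105], [0.594, 0.185, 0.108], [0.605, 0.188, 0.111], [0.605, 0.19, 0.115], [0.605, 0.189, 0.117], [0.615, 0.157, 0.119], [0.603, 0.187, 0.121], [0.595, 0.193, 0.124], [0.592, 0.191, 0.126], [0.602, 0.187, 0.129], [0.605, 0.187, 0.131], [0.614, 0.162, 0.134], [0.605, 0.186, 0.136], [0.588, 0.191, 0.139], [0.616, 0.15, 0.142], [0.614, 0.156, 0.15], [0.606, 0.19, 0.153]]
scene 287 [[0.604, 0.153, 0.1], [0.598, 0.194, 0.111], [0.605, 0.156, 0.115], [0.606, 0.192, 0.121], [0.599, 0.154, 0.125], [0.594, 0.193, 0.129], [0.597, 0.198, 0.135], [0.584, 0.191, 0.148], [0.586, 0.183, 0.153], [0.582, 0.21, 0.156], [0.588, 0.189, 0.16], [0.595, 0.157, 0.164], [0.597, 0.154, 0.168], [0.59, 0.191, 0.172], [0.573, 0.217, 0.174], [0.582, 0.186, 0.176], [0.584, 0.184, 0.178]]
4264 ((0.6034331917762756, 0.17038241028785706), 0.020760532468557358)
```

View pics/wm.png

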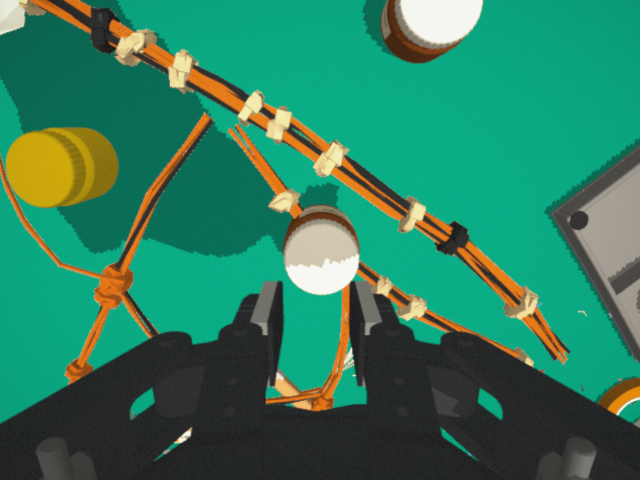

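The wrist view shows the tips at (272,285) and (365,285), above and behind the standing jar at (320,265). The fingers look to end about 33 mm above the reported TCP. I'll measure that from the wrist depth.

Run:
```python
from h import *
s=snapshot("wrist"); c=cloud(s); t=sensors.observe()["tcp_pos"]
for u in range(240,405,8): print(u,[(v,c[v,u].round(3).tolist()) for v in (284,292,300,320) if c[v,u,2]>.055])
```

```text
240 [(320, [0.605, 0.142, 0.133])]
248 [(300, [0.605, 0.142, 0.116]), (320, [0.604, 0.145, 0.132])]
256 [(300, [0.604, 0.145, 0.117]), (320, [0.599, 0.147, 0.14])]
264 [(284, [0.6, 0.146, 0.111]), (292, [0.599, 0.147, 0.119]), (300, [0.599, 0.147, 0.125]), (320, [0.598, 0.149, 0.14])]
272 [(284, [0.599, 0.148, 0.111]), (292, [0.598, 0.149, 0.119]), (300, [0.598, 0.15, 0.126]), (320, [0.598, 0.151, 0.139])]
280 [(284, [0.598, 0.151, 0.111]), (292, [0.6, 0.152, 0.113]), (300, [0.602, 0.153, 0.114]), (320, [0.609, 0.156, 0.115])]
288 []
296 []
304 []
312 []
320 []
328 []
336 []
344 []
352 [(284, [0.589, 0.176, 0.11]), (292, [0.589, 0.176, 0.117]), (300, [0.592, 0.177, 0.117]), (320, [0.599, 0.179, 0.118])]
360 [(284, [0.587, 0.179, 0.111]), (292, [0.588, 0.178, 0.118]), (300, [0.588, 0.177, 0.126]), (320, [0.588, 0.176, 0.14])]
368 [(284, [0.586, 0.181, 0.111]), (292, [0.587, 0.18, 0.118]), (300, [0.587, 0.18, 0.125]), (320, [0.588, 0.178, 0.14])]
376 [(300, [0.589, 0.185, 0.117]), (320, [0.587, 0.18, 0.139])]
384 [(300, [0.588, 0.187, 0.117]), (320, [0.589, 0.185, 0.132])]
392 [(320, [0.588, 0.188, 0.132])]
400 []
```

Call:
carry_out(
  moves=[
    [[100,0,1,0,0,0,0],[100,0,1,0,0,0,0],[100,0,1,0,0,0,0],[100,0,1,0,0,0,0],[100,0,1,20,0,0,0],[100,0,1,40,0,0,0],[100,0,1,50,0,0,0],[100,0,1,50,0,0,0]],
  ],
)

```text
time: 7.95
tcp_pos: [0.6024, 0.17, 0.0162]
tcp_rot: [-0.179, 0.984, -0.0, -0.001]
contact_force: [-0.7, 0.0, 0.1]
width: 0.0855
gripper_force: 0.0
```

Call:
carry_out(
  moves=[
    [[100,0,0,15,0,0,0],[100,0,0,27,0,0,0],[100,0,0,36,0,0,0],[100,0,0,36,0,0,0],[100,0,0,36,0,0,0]],
  ],
)

```text
time: 8.57
tcp_pos: [0.6028, 0.1701, -0.0191]
tcp_rot: [-0.179, 0.984, -0.0, 0.0]
contact_force: [0.7, -0.1, 0.7]
width: 0.0856
gripper_force: 0.0
```

Run:
```python
from h import *
o=sensors.observe(); print({k:np.round(o[k],4).tolist() for k in("tcp_pos","contact_force","wrist_torque","width")})
s=snapshot("side"); c=cloud(s); P=c.reshape(-1,3)
g=P[(P[:,2]>.055)&(P[:,2]<.2)&(np.hypot(P[:,0]-.603,P[:,1]-.169)<.08)]; print(np.sort(g[:,2])[:5])
cv2.imwrite("pics/s2.png",cv2.resize(s["frame"][190:300,240:400,::-1],None,fx=4,fy=4))
```

```text
{'tcp_pos': [0.6028, 0.1701, -0.0191], 'contact_force': [0.6748, -0.0979, 0.722], 'wrist_torque': [-0.0184, -0.0012, 0.0023], 'width': 0.0856}
[0.0550857  0.05559122 0.05597886 0.05606418 0.05612891]
```

View pics/s2.png

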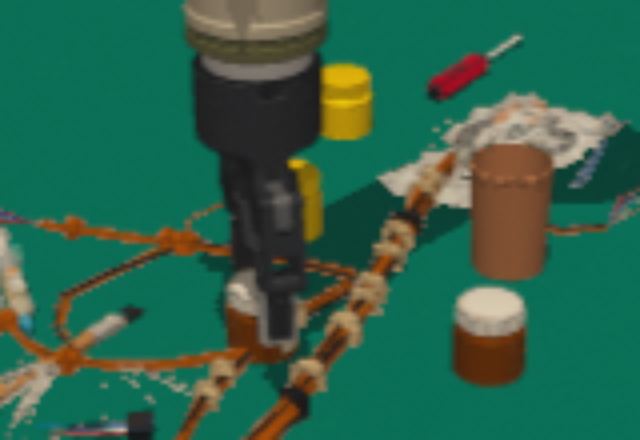

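The fingers now straddle jar B at crop (260,315), with the tips at mid-height and clear of the harness. TCP z readings therefore sit about 40 mm below the real finger tips.

Call:
carry_out(
  moves=[
    [[30,0,0,0,0,0,0],[30,0,0,0,0,0,0],[30,0,0,0,0,0,0],[30,0,0,0,0,0,0],[30,0,0,0,0,0,0],[30,0,0,0,0,0,0]],
  ],
  grip_force=40,
)

```text
time: 9.38
tcp_pos: [0.6029, 0.1706, -0.0185]
tcp_rot: [-0.179, 0.984, 0.0, 0.0]
contact_force: [-1.6, 0.9, 5.4]
width: 0.0434
gripper_force: 40.0
```

Call:
carry_out(
  moves=[
    [[30,0,0,-5,0,0,0],[30,0,0,-15,0,0,0],[30,0,0,-30,0,0,0],[30,0,0,-45,0,0,0],[30,0,0,-50,0,0,0],[30,0,0,-50,0,0,0],[30,0,0,-50,0,0,0],[30,0,0,-50,0,0,0]],
  ],
)

```text
time: 10.38
tcp_pos: [0.6024, 0.17, 0.0303]
tcp_rot: [-0.179, 0.984, -0.0, -0.0]
contact_force: [-0.8, -0.2, -3.1]
width: 0.0436
gripper_force: 41.2
```

```bash
python3 wt.py lift2
```

```text
[[0.28, 0.12, -3.48], [0.5, 0.49, -2.98], [0.3, 0.21, -3.14], [0.56, 0.12, -3.0], [0.15, 0.79, -2.17], [0.15, 0.79, -2.17]] [ 0.322  0.418 -2.824] [-2.38586988e-03 -7.60869241e+01 -1.73354521e+00 -1.61267388e+01
  8.43780348e-03  1.37052706e-03 -1.70921439e-04] 0.043461577973985824 41.16724792867899 [0.60263546 0.17003933 0.03058215]
```

View pics/lift2.png

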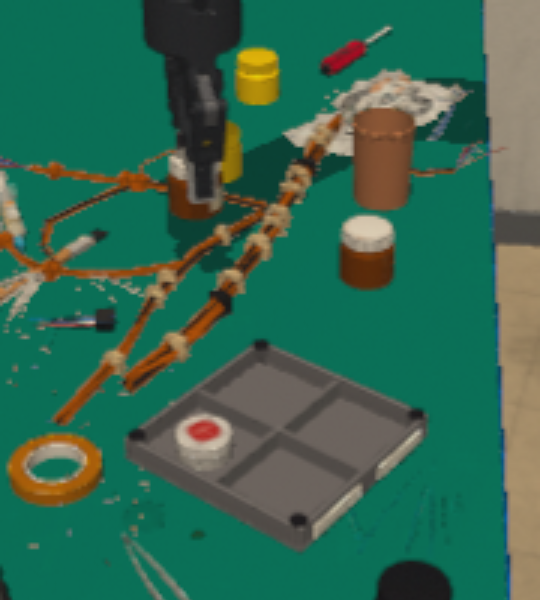

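Jar B is held upright and weighs about 2.9 N, which alone could be either jar. I'll set it back and weigh A.

Call:
carry_out(
  moves=[
    [[30,0,0,20,0,0,0],[30,0,0,38,0,0,0],[30,0,0,45,0,0,0],[30,0,0,48,0,0,0],[30,0,0,49,0,0,0],[100,0,0,49,0,0,0],[100,0,0,49,0,0,0],[100,0,0,49,0,0,0]],
  ],
)

```text
time: 11.68
tcp_pos: [0.6031, 0.1701, -0.0177]
tcp_rot: [-0.179, 0.984, 0.0, 0.0]
contact_force: [-0.5, -0.4, 0.2]
width: 0.0855
gripper_force: 0.0
```

Call:
carry_out(
  moves=[
    [[100,0,0,0,0,0,0],[100,0,0,-10,0,0,0],[100,0,0,-40,0,0,0],[100,0,0,-70,0,0,0],[100,0,0,-70,0,0,0]],
  ],
)

```text
time: 12.3
tcp_pos: [0.6043, 0.1705, 0.0547]
tcp_rot: [-0.179, 0.984, 0.0, 0.002]
contact_force: [-0.6, -0.0, -0.7]
width: 0.0853
gripper_force: 0.0
```

```bash
cat > j.py <<'E'
from h import *
s=snapshot("wrist"); P=cloud(s).reshape(-1,3)
for nm,c0,z in (("A",(.464,.178),.047),("B",(.603,.1705),.047)):
    q=P[(np.hypot(*(P[:,:2]-c0).T)<.045)&(P[:,2]>z-.004)&(P[:,2]<z+.008)]
    if len(q)>50: print(nm,len(q),cv2.minEnclosingCircle(q[:,:2].astype(np.float32)),q.mean(0).round(4))
o=sensors.observe(); print(o["tcp_pos"],o["width"],o["contact_force"]); print("A",totool([.464,.178,.05]))
E
python3 j.py
```

```text
A 2317 ((0.46939533948898315, 0.17933389544487), 0.019704442471265793) [0.476  0.1812 0.047 ]
B 4789 ((0.6038509607315063, 0.16813120245933533), 0.020656421780586243) [0.603  0.168  0.0471]
[0.6035367  0.17018196 0.05329542] 0.08542165850446519 [-0.67898952 -0.1081668  -0.29527576]
A [127.88647907  56.38092195   2.95154226]
```

Call:
carry_out(
  moves=[
    [[100,45,20,0,0,0,0],[100,90,40,0,0,0,0],[100,128,56,0,0,0,0],[100,128,56,0,0,0,0],[100,128,56,0,0,0,0]],
  ],
)

```text
time: 12.98
tcp_pos: [0.4639, 0.1777, 0.0516]
tcp_rot: [-0.179, 0.984, 0.0, 0.0]
contact_force: [-0.1, -0.5, 0.7]
width: 0.0852
gripper_force: 0.0
```

```bash
python3 j.py
```

```text
A 4889 ((0.46454864740371704, 0.1774684339761734), 0.020567085593938828) [0.4636 0.1771 0.0471]
[0.46430118 0.17758549 0.05156736] 0.08583144945001384 [-0.21094532  0.22203724  0.6459372 ]
A [0.13734612 0.49400124 1.56724366]
```

Aligned. Descend to z about -0.019 and grip.

Call:
carry_out(
  moves=[
    [[100,0,0,25,0,0,0],[100,0,0,50,0,0,0],[100,0,0,65,0,0,0],[100,0,0,70,0,0,0],[30,0,0,70,0,0,0],[30,0,0,70,0,0,0],[30,0,0,70,0,0,0],[30,0,0,70,0,0,0]],
  ],
)

```text
time: 14.02
tcp_pos: [0.4637, 0.1777, -0.0172]
tcp_rot: [-0.179, 0.984, 0.0, 0.001]
contact_force: [-0.7, -0.6, 6.5]
width: 0.043
gripper_force: 39.9
```

Call:
carry_out(
  moves=[
    [[30,0,0,0,0,0,0],[30,0,0,0,0,0,0],[30,0,0,-10,0,0,0],[30,0,0,-25,0,0,0],[30,0,0,-45,0,0,0],[30,0,0,-55,0,0,0],[30,0,0,-55,0,0,0],[30,0,0,-55,0,0,0]],
  ],
)

```text
time: 15.02
tcp_pos: [0.4631, 0.1773, 0.0366]
tcp_rot: [-0.179, 0.984, -0.0, -0.0]
contact_force: [0.1, -0.3, -1.5]
width: 0.0427
gripper_force: 41.1
```

```bash
python3 wt.py lift3; python3 -c "
from h import *
print(totool([.4614,.39,.045]))"
```

```text
[[-0.33, -0.6, -0.9], [0.15, 0.29, -1.69], [-0.28, -0.36, -1.91], [0.31, 0.15, -0.42], [-0.12, 0.1, -1.11], [-0.12, 0.1, -1.11]] [-0.065 -0.055 -1.191] [ 3.30060383e-02 -6.16365695e+01 -4.39297501e-01 -9.99789208e+00
  5.84074325e-03  2.01412484e-03 -6.73957184e-04] 0.04306167967066935 41.048672469332814 [0.46293696 0.17737311 0.03630874]
[-73.33128097 199.54935388  -8.67283743]
```

A weighs about 1.2 N and B about 2.9 N, so A is the lighter. Taking A to the empty cell at (0.461, 0.390).

Call:
carry_out(
  moves=[
    [[30,-10,25,-9,0,0,0],[30,-22,60,-9,0,0,0],[30,-37,100,-9,0,0,0],[30,-52,140,-9,0,0,0],[30,-64,175,-9,0,0,0],[30,-72,195,-9,0,0,0],[30,-73,199.5,-9,0,0,0],[30,-73,199.5,-9,0,0,0]],
  ],
)

```text
time: 16.32
tcp_pos: [0.4614, 0.3884, 0.0455]
tcp_rot: [-0.178, 0.984, -0.001, -0.0]
contact_force: [0.1, -0.3, -2.0]
width: 0.0429
gripper_force: 41.1
```

```bash
python3 wt.py pl; python3 -c "
from h import *
print(totool([.4614,.39,-.013]))"
```

```text
[[-0.2, -1.25, -0.78], [-0.43, -0.16, -0.5], [0.09, -0.52, -1.45], [0.04, -0.25, -1.91], [0.32, -0.09, 0.2], [0.32, -0.09, 0.2]] [ 0.023 -0.393 -0.708] [-4.74244170e-02 -7.15692902e+01 -6.51047900e-01 -1.54538476e+01
  1.09532449e-02  7.27098537e-03  3.62137114e-03] 0.042991601271126015 41.06247313320637 [0.46174023 0.38867403 0.04586016]
[-0.1411318   1.12578177 58.8669556 ]
```

View pics/pl.png

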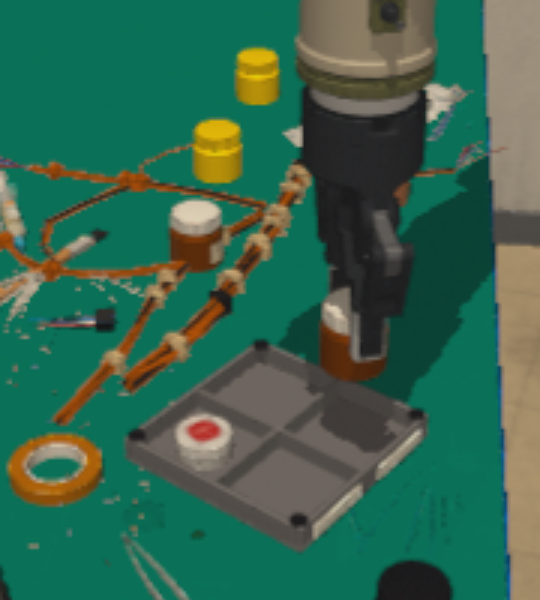

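Run:
```python
from h import *
s=snapshot("side"); c=cloud(s); M=np.array(s["camera_from_world"])
def proj(p):
    q=M@np.r_[p,1]; u=cv2.projectPoints(np.array([[q[0],-q[1],-q[2]]]),np.zeros(3),np.zeros(3),K(s),np.array(s["D"],float))[0].ravel(); return ((u-[240,190])*3).round()
print("floor centre",proj([.4614,.39,.004]),"jar bottom centre exp",proj([.4617,.3887,.063]),"crate corners",[proj(p+[.02]) for p in ([.41,.377],[.535,.303],[.609,.428],[.483,.502])])
h=cv2.cvtColor(s["frame"],cv2.COLOR_RGB2HSV); m=(h[...,0]<18)&(h[...,1]>120); m[:, :340]=0; m[:290]=0; m[330:]=0
q=c[m]; q=q[(q[:,2]>.03)]; print(m.sum(),q.min(0),q.max(0),np.median(q,0))
s=snapshot("wrist"); P=cloud(s).reshape(-1,3)
q=P[(np.hypot(*(P[:,:2]-[.4617,.3887]).T)<.04)&(P[:,2]>.09)&(P[:,2]<.125)]; hh=np.histogram(q[:,2],np.arange(.09,.126,.003)); print(hh[0]); t=q[abs(q[:,2]-.11)<.005]; print(cv2.minEnclosingCircle(t[:,:2].astype(np.float32)))
```

```text
floor centre [350. 438.] jar bottom centre exp [352. 365.] crate corners [array([429., 413.]), array([257., 338.]), array([121., 437.]), array([302., 531.])]
213 [0.44127074 0.39139886 0.06376015] [0.4825451  0.41265963 0.09784352] [0.46905846 0.40668963 0.0784541 ]
[  613  1409   456   692   785   938 10265  1017   428   452  1161   174]
((0.45583420991897583, 0.3849903643131256), 0.03533802554011345)
```

The projection and depth agree: the held jar is centred on the cell, with its underside 0.0635 above the bench. Lowering it.

Call:
carry_out(
  moves=[
    [[30,0,1,20,0,0,0],[30,0,1,40,0,0,0],[30,0,1,50,0,0,0],[30,0,1,54,0,0,0],[30,0,1,57,0,0,0],[30,0,1,58,0,0,0],[30,0,1,58.5,0,0,0],[30,0,1,58.5,0,0,0]],
  ],
)

```text
time: 17.73
tcp_pos: [0.4611, 0.3909, -0.0125]
tcp_rot: [-0.179, 0.984, 0.0, 0.0]
contact_force: [0.0, 0.4, -0.6]
width: 0.0431
gripper_force: 41.1
```

Call:
carry_out(
  moves=[
    [[30,0,0,0.5,0,0,0],[30,0,0,0.5,0,0,0]],
  ],
)

```text
time: 17.98
tcp_pos: [0.4611, 0.3909, -0.0131]
tcp_rot: [-0.179, 0.984, 0.0, 0.0]
contact_force: [-0.2, 0.5, 0.4]
width: 0.0427
gripper_force: 41.2
```

Just touching. Release and retreat.

Call:
carry_out(
  moves=[
    [[50,0,0,0,0,0,0],[60,0,0,0,0,0,0],[80,0,0,0,0,0,0],[100,0,0,0,0,0,0],[100,0,0,-5,0,0,0],[100,0,0,-30,0,0,0],[100,0,0,-60,0,0,0],[100,0,0,-80,0,0,0]],
  ],
)

```text
time: 18.98
tcp_pos: [0.4613, 0.3911, 0.0684]
tcp_rot: [-0.179, 0.984, 0.0, 0.001]
contact_force: [-0.3, 0.5, -0.6]
width: 0.0855
gripper_force: 0.0
```

Run:
```python
from h import *
s=snapshot("wrist"); P=cloud(s).reshape(-1,3)
q=P[(np.hypot(*(P[:,:2]-[.4614,.39]).T)<.04)&(P[:,2]>.045)&(P[:,2]<.06)]; print(q.mean(0),q[:,2].std(),cv2.minEnclosingCircle(q[:,:2].astype(np.float32)))
print(sensors.observe()["tcp_pos"],totool([.6035,.169,.06]))
```

```text
[0.46141181 0.38881063 0.05098906] 0.000957009068847383 ((0.4623548686504364, 0.3893510401248932), 0.020653922110795975)
[0.46213154 0.39174302 0.07053658] [ -53.98474035 -258.24143845   10.36927266]
```

Jar A stands level in the cell, with its top at 0.051 and about 1 mm off centre. Back to B.

Call:
carry_out(
  moves=[
    [[100,-10,-45,0,0,0,0],[100,-20,-95,0,0,0,0],[100,-30,-145,0,0,0,0],[100,-40,-195,3,0,0,0],[100,-50,-240,6,0,0,0],[100,-54,-258,10,0,0,0],[100,-54,-258,10,0,0,0],[100,-54,-258,10,0,0,0]],
  ],
)

```text
time: 20.02
tcp_pos: [0.6013, 0.1704, 0.0568]
tcp_rot: [-0.18, 0.984, 0.001, -0.0]
contact_force: [0.2, 0.9, -0.1]
width: 0.0854
gripper_force: 0.0
```

```bash
python3 j.py; python3 -c "
from h import *
print(totool([.6035,.169,-.019]))"
```

```text
B 4660 ((0.6038536429405212, 0.16812962293624878), 0.020441990345716476) [0.6031 0.168  0.0471]
[0.60130123 0.17062123 0.05690788] 0.08535916686391726 [-0.03832002  0.02164537 -0.56294099]
A [125.77193251  55.55744577   6.9702826 ]
[-1.48225452 -2.3786     75.90529897]
```

Call:
carry_out(
  moves=[
    [[100,-1.5,-2,25,0,0,0],[100,-1.5,-2,50,0,0,0],[100,-1.5,-2,68,0,0,0],[100,-1.5,-2,76,0,0,0],[100,-1.5,-2,76,0,0,0],[30,-1.5,-2,76,0,0,0],[30,-1.5,-2,76,0,0,0],[30,-1.5,-2,76,0,0,0]],
  ],
)

```text
time: 21.08
tcp_pos: [0.6049, 0.1679, -0.018]
tcp_rot: [-0.179, 0.984, 0.0, 0.001]
contact_force: [-2.3, 0.7, 7.0]
width: 0.0437
gripper_force: 39.7
```

Call:
carry_out(
  moves=[
    [[30,0,0,0,0,0,0],[30,0,0,0,0,0,0],[30,0,0,-10,0,0,0],[30,0,0,-35,0,0,0],[30,0,0,-70,0,0,0],[30,0,0,-110,0,0,0],[30,0,0,-150,0,0,0],[30,0,0,-150,0,0,0]],
  ],
)

```text
time: 22.08
tcp_pos: [0.6061, 0.1671, 0.1343]
tcp_rot: [-0.178, 0.984, 0.0, 0.003]
contact_force: [0.7, -0.2, -3.2]
width: 0.0435
gripper_force: 42.8
```

Run:
```python
from h import *
o=sensors.observe(); print(o["tcp_pos"],o["width"],o["contact_force"],totool([.458,.046,.13]))
for cam in("side","scene"):
    s=snapshot(cam); P=cloud(s).reshape(-1,3); q=P[(np.hypot(*(P[:,:2]-[.458,.046]).T)<.05)&(P[:,2]>.072)&(P[:,2]<.085)]; print(len(q),cv2.minEnclosingCircle(q[:,:2].astype(np.float32)))
    for r in place_of("cup_mouth",s)[:2]: print(cam,r["score"],world(s,r["at"],z=.078))
```

```text
[0.60610708 0.16710852 0.13429158] 0.043492742263481425 [ 0.68440373 -0.22957523 -3.2397523 ] [181.22758904 -61.37509487   3.3255142 ]
108 ((0.455325722694397, 0.04620048403739929), 0.031355563551187515)
side 0.82 [0.45451072 0.03735316 0.078     ]
63 ((0.4587409496307373, 0.048826009035110474), 0.030260466039180756)
scene 0.63 [0.46722817 0.03945576 0.078     ]
```

Call:
carry_out(
  moves=[
    [[30,25,-9,0,0,0,0],[30,60,-20,0,0,0,0],[30,100,-34,0,0,0,0],[30,135,-46,0,0,0,0],[30,165,-56,0,0,0,0],[30,181,-61,0,0,0,0],[30,181,-61,10,0,0,0],[30,181,-61,20,0,0,0]],
  ],
)

```text
time: 23.28
tcp_pos: [0.4578, 0.0471, 0.11]
tcp_rot: [-0.179, 0.984, 0.0, 0.001]
contact_force: [-0.0, -0.5, -3.1]
width: 0.0432
gripper_force: 42.8
```

Call:
carry_out(
  moves=[
    [[30,0,0,0,0,0,0],[30,0,0,0,0,0,0],[30,0,0,0,0,0,0],[30,0,0,0,0,0,0],[30,0,0,0,0,0,0],[30,0,0,0,0,0,0]],
  ],
)

```text
time: 24.02
tcp_pos: [0.4565, 0.0462, 0.1109]
tcp_rot: [-0.179, 0.984, -0.0, 0.0]
contact_force: [0.1, -0.3, -3.7]
width: 0.0432
gripper_force: 42.8
```

```bash
python3 wt.py fin
python3 - <<'E'
from h import *
s=snapshot("side"); c=cloud(s); h=cv2.cvtColor(s["frame"],cv2.COLOR_RGB2HSV); m=(h[...,0]<18)&(h[...,1]>100)
q=c[m]; q=q[(np.hypot(*(q[:,:2]-[.458,.046]).T)<.05)]
for lo,hi in((.07,.085),(.1,.15)):
    t=q[(q[:,2]>lo)&(q[:,2]<hi)]; print(len(t),t.min(0),t.max(0)) if len(t) else 0
q=c.reshape(-1,3); t=q[(np.hypot(*(q[:,:2]-[.462,.389]).T)<.04)&(q[:,2]>.045)&(q[:,2]<.06)]; print("lightjar",cv2.minEnclosingCircle(t[:,:2].astype(np.float32)))
E
```

```text
[[-0.3, 0.07, -3.51], [-0.14, 0.87, -2.57], [0.43, -0.82, -2.61], [0.4, 0.24, -2.01], [-0.41, 0.07, -2.65], [-0.41, 0.07, -2.65]] [-0.072  0.083 -2.665] [ 6.22106294e-03 -5.34798396e+01 -1.13958165e+00 -1.46017447e+01
  7.17328687e-03  2.45764211e-03  1.14268607e-05] 0.04349912102069332 42.77329109609127 [0.45646454 0.04615114 0.11081383]
131 [0.43316888 0.01703529 0.07002351] [0.48363807 0.08036387 0.08110196]
88 [0.43625024 0.05233569 0.13107773] [0.47423075 0.07055274 0.14952094]
lightjar ((0.46118006110191345, 0.3918578326702118), 0.021105078980326653)
```

View pics/fin.png

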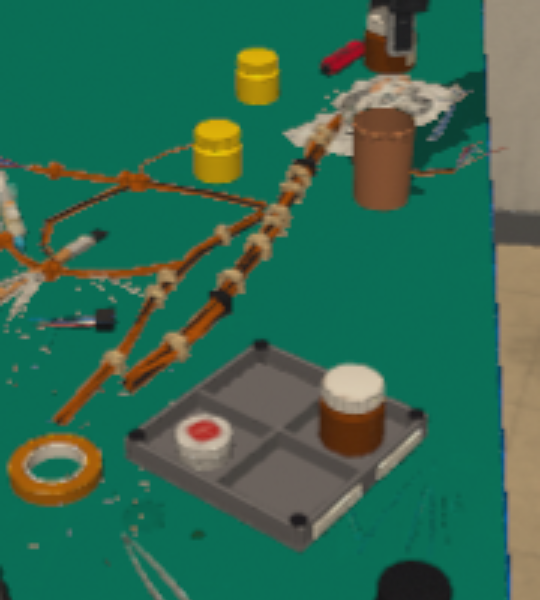

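The light jar stands in the cell at crop (352,410). The heavy one is held upright over the cup at crop (390,50), about 50 mm above the rim and clear of it. Handing in.

```bash
python3 -c "
from plant import arm; print(arm.hand_in())"
```

```text
the job is handed in; nothing more can be done
None
```

I handed the job in with the lighter jar (about 1.2 N) released upright in an empty crate cell and the heavier one (about 2.9 N) held upright about 50 mm above the cup's rim; I have no verdict, as the hand-in call returned none.

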